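# Time one tilt of a culture flask with the stand-clamped lab timer

### The arm

A 6-joint arm with a two-finger parallel gripper is mounted at the origin on a cart in front of the work surface, level with it; the furniture and walls round the work are solid. World frame = base frame: x ahead of the robot, y to its left, z up, the work surface at z = 0. Lengths are in mm, angles in degrees, forces in N, time in s.
With the tool pointing down it reaches from about 425 to 925 mm from the base axis. Payload 12.5 kg.
Tool frame: the origin (TCP) lies on the centre line of the jaws, within the pads' length; the fingertips stand env.tcp_to_tips ahead of it and the grasp point (between the pads) is the TCP (env.tcp_to_tips is the distance from the TCP to the fingertips, in mm); z points along the fingers, y is the line along which they close (so a half turn about z gives the same grasp; the last joint's range is limited). The gripper opens to 85 mm and grips with 20 to 120 N. Pads are 22 mm wide; open, the fingers measure 114 mm over their backs; the gripper's body (76 mm by 85 mm) begins 54 mm behind the grasp point. The pads swing forward as they close: fully open they stand 13 mm farther back than shut.
Start: joints at [63.965, 28.126, 89.318, -0, 62.55, -6.05], TCP at [213.589, 587.386, 250.327] pointing down, gripper open.
Joint ranges: [-177.58, 177.58], [-47.91, 125.51], [2.72, 160], [-65.01, 245.01], [3.68, 167.84], [-153.87, 153.87]. Speed limits (degrees/s): [127.2, 127.2, 159.86, 180, 180, 180].

### API

Orientations are given as [roll, pitch, yaw] about the fixed x, y, z axes, in that order (R = Rz(yaw) Ry(pitch) Rx(roll)).
In Python, from plant import env, eoat, planner, read_camera, get_calibration, models gives the robot as it stands. Calls block until the motion is done:
- env.goto(position, orientation): joint-space move of the TCP to a pose.
- env.move_straight(position, attitude=None, velocity=150, f_stop=None): straight line of the TCP; attitude=None keeps the orientation; velocity is the mean speed in mm/s. With f_stop (N) it stops when the force on the tool has changed by that much, and returns True; else False.
- env.set_joints(angles): joint-space move.
- eoat.gripper_open() and eoat.grab(): open the fingers fully, or close them until they stop; the grip force is fixed at half the most.
- env.hold(seconds).
- planner.inverse_kinematics(position, orientation): joint angles nearest the present ones, or None.
- env.get_state(): the state.
- read_camera(name): name is "scene" or "side" or "wrist"; returns (picture, depth): 420x560x3 uint8, red, green, blue; 420x560 float32, mm along the optical axis (not along the pixel's ray), 0 where there is no reading.
- get_calibration(name): a dict with "fx", "fy", "cx", "cy" (pixels), "R" (3x3) and "t" (3): a world point X has camera coordinates R X + t; the wrist camera has in their place "hand_eye" (4x4, takes a point from camera to tool coordinates, whose origin is the TCP and whose axes are the flange's). Camera axes: x right, y down, z forward; pixel columns grow to the right and rows downward; lengths in mm; the calibration is good to about 2 mm. A picture is of the moment at which its call begins: read the wrist's pose just before it. get_calibration takes no time and is no camera call.
A pose or a line that the arm cannot do raises env.PlanningError and nothing moves.
- env.hand_in(): hands the job in; it is judged then, once.
Trained networks look in the newest picture that a camera, given by its name, has taken for a name from the list of things; names that differ only in an ending like _2 or _b are one class to them, and where a whole thing is asked for, a point or a joint stands for the part that bears it (a point fixed in the world has none). Each returns a list of dicts, best first, with "score" (0 to 1); they miss things now and then, are a little off and sometimes report something else, mostly with a low value. They report only what shows in the picture. A call takes as long as a camera call.
- models.recognise(camera, thing): "position" ([column, row] in pixels, amid what is visible of it).
The state is a dict: "clock": time; "q": joint angles; "joint_vel": joint speeds; "joint_efforts": joint torques, N m; "position": TCP position; "tcp_rot": TCP orientation; "force": force on the tool from outside, world axes, zero at the start; "moment": the same for the moment, N m; "gripper_width": finger opening in mm; "gripper_force": force on a finger pad.
Only numpy, scipy, OpenCV 4.12 (cv2) and the standard library are available. Lean on these libraries where they do the work, as an engineer would, in place of code of your own. Each camera call takes 0.05 s, during which the arm holds its last target. There are 200 camera calls.

### The job

Time one tilt of the culture flask and leave the things around it alone. On the timer clamped to the lab stand press the square key (clear), then the middle round key (stopwatch), then the long bar key (start), each fully down for a moment and let up again before the next, without pressing the other two keys or leaning hard on the timer. Then tilt the flask 30 degrees with its cap end raised, hold it so for a second, lay it gently down flat where it lay, never letting the cap end sink below level, and with the flask let go press the bar key again (stop).

Things in the scene. Friction and masses are not known exactly. Their poses are not given: they have to be found in the camera images.
- stand: Fixed lab stand carrying the timer: base plate 170 x 120 x 13 mm; 12 mm steel rod 88 mm behind the origin, top at 267 mm. Origin on the worktop straight below C, the centre of the timer's sloped key face; x points from the key side to the rod, y to the left as one faces the keys, z up. Face at a fixed 28 degrees: outward normal n = (-0.469, 0, 0.883), up the slope u = (0.883, 0, 0.469).
- base_mark (a point): Point on the base plate, 13 mm above the worktop, straight below C. The timer is a white case, 126 (u) x 138 (y) x 36 mm, clamped on the rod at a height that is NOT measured: C lies anywhere from 125 to 175 mm above the worktop; find it by touch or sight. Flat key tops stand 6 mm out of the face along n. A key starts down at 2.5 N, is at its stop at 5 N, springs back. The clamp stands 30 N.
- key_square (a joint): Travel of the square grey key, 20 x 20 mm (clear) in m: 0 up, 0.004 fully down, straight into the face. Lower row, left: centre 43 mm down the slope from C (u = -43) and 40 mm left (y = +40).
- key_mid (a joint): Travel of the middle round grey key, 20 mm diameter (stopwatch) in m: 0 up, 0.004 fully down, straight into the face. Upper row, middle: centre at u = -8, y = 0 mm from C.
- key_bar (a joint): Travel of the long bar key, 20 mm (u) x 60 mm (y) (start/stop) in m: 0 up, 0.004 fully down, straight into the face. Lower row, right: centre at u = -43, y = -20 mm from C.
- key_left (a joint): Travel of the left round key, 20 mm diameter (not to be pressed) in m: 0 up, 0.004 fully down, straight into the face. Upper row: u = -8, y = +40 mm from C.
- key_right (a joint): Travel of the right round key, 20 mm diameter (not to be pressed) in m: 0 up, 0.004 fully down, straight into the face. Upper row: u = -8, y = -40 mm from C. Above the keys is a flat display, 44 x 114 mm, at u = +34, y = 0.
- flask: Loose closed culture flask of clear plastic, 50 to 100 g, flat on its broad side: body 77 mm long (x -37 to +40), 50 mm wide (y; sides parallel from x = -33 to +18), 30 mm high, then a short neck and a ribbed white cap, 25 mm diameter, ending at x = +70. Origin at the underside below the body's middle; x points to the cap, z up. Grip across its 50 mm width near the origin.
- flask_cap (a point): Centre of the outer end of the flask's cap.
- dish: Bystander: closed Petri dish, 60 mm diameter, 14 mm high; origin at the centre of its underside.
- marker: Bystander: marker pen, 135 x 17 x 16 mm, lying along its y; origin under its middle.
- dropper: Bystander: amber dropper bottle, 30 mm diameter, 93 mm high; origin at the centre of its underside.
- tweezers: Bystander: fine tweezers, 118 x 11 x 8 mm, lying along its y; origin under its middle.

How it is judged (in metres and radians):
On the way, in this order (a step that is already met when the one before it is completed fails the run):
1. the square key (clear) is pressed at least 3.2 mm down, the other keys up (value of joint key_square above 0.0032 m and value of joint each of key_mid, key_bar, key_left, key_right below 0.001 m and angle between flask's own z axis and vertical below 0.09 rad and height (world z) of flask below 0.006 m and contact force between the fingers and flask below 0.2 N), for 0.08 s.
2. then the middle round key (stopwatch), the other keys up (value of joint key_mid above 0.0032 m and value of joint each of key_square, key_bar, key_left, key_right below 0.001 m and angle between flask's own z axis and vertical below 0.09 rad and height (world z) of flask below 0.006 m and contact force between the fingers and flask below 0.2 N), for 0.08 s.
3. then the bar key (start), the other keys up (value of joint key_bar above 0.0032 m and value of joint each of key_square, key_mid, key_left, key_right below 0.001 m and angle between flask's own z axis and vertical below 0.09 rad and height (world z) of flask below 0.006 m and contact force between the fingers and flask below 0.2 N), for 0.08 s.
4. with all keys up the flask is held with its neck 22 to 38 degrees above level, not rolled sideways more than 10 degrees, for 0.7 s (value of joint each of key_square, key_mid, key_bar, key_left, key_right below 0.001 m and angle between flask's own x axis and vertical between 0.907 and 1.187 rad and angle between flask's own y axis and vertical between 1.396 and 1.745 rad), for 0.7 s.
5. the flask lies flat and released within 30 mm of where it lay, all keys up (value of joint each of key_square, key_mid, key_bar, key_left, key_right below 0.001 m and angle between flask's own z axis and vertical below 0.09 rad and height (world z) of flask below 0.006 m and contact force between the fingers and flask below 0.2 N and distance of flask from where it was at the start of the episode below 0.03 m), for 0.2 s.
6. the bar key (stop) is pressed again, the flask lying flat (all of step 3), for 0.08 s.
At the end, for the whole second after the job is handed in: All five keys are up (less than 1 mm down); the flask lies flat on the worktop (within 5 degrees), released and at rest, within 30 mm of where it lay (all of step 5 and linear speed of flask below 0.01 m/s); the robot touches nothing.
It fails at once if the left or right round key is pressed (more than 2 mm) (value of joint any of key_left, key_right above 0.002 m).
It fails at once if the arm pushes on the timer or its stand with more than 30 N (contact force between the arm and stand above 30 N).
It fails at once if the flask's cap end sinks more than 12 degrees below level (angle between flask's own x axis and vertical above 1.78 rad).
It fails at once if the flask is dropped or flung (over 0.6 m/s) (linear speed of flask above 0.6 m/s).
It fails at once if a bystander is moved more than 20 mm (distance of any of dish, marker, dropper, tweezers from where it was at the start of the episode above 0.02 m).
It also fails if it takes over 70 s, if anything falls off the work surface, if the arm or the gripper's body presses on something with over 40 N, if the wrist force passes 120 N, or if a joint passes its speed limit or range.

## Working session

There is one attempt and no reset: what is moved stays moved. The work goes in short steps, each a Python script; the robot and the scene stay as the last script left them, time stands still between calls to the robot, and variables do not carry over. Pictures are saved under pics/ and viewed, at most 10 in all, crops included, and the job is handed in when it is done.

```bash
ls; mkdir -p pics
python3 - <<'E'
from plant import env,eoat,planner,read_camera,get_calibration,models
import cv2,numpy as np
print(env.get_state(),env.tcp_to_tips)
for c in ["scene","side"]:
    im,d=read_camera(c); cv2.imwrite(f"pics/{c}0.png",im[:,:,::-1]); np.save(f"pics/{c}0.npy",d)
    k=get_calibration(c); R=np.array(k["R"]);t=np.array(k["t"]); print(c,"cam at",-R.T@t)
    for n in ["stand","base_mark","key_square","key_mid","key_bar","flask","flask_cap","dish","marker","dropper","tweezers"]:
        for r in models.recognise(c,n)[:2]:
            u,v=r["position"]; z=d[int(round(v)),int(round(u))]
            X=R.T@(np.array([(u-k["cx"])/k["fx"]*z,(v-k["cy"])/k["fy"]*z,z])-t)
            print(n,round(r["score"],2),np.round([u,v]),np.round(X))
print(env.get_state()["clock"])
E
```

```text
pics
plant.py
{'clock': 0.0, 'q': array([ 6.39643739e+01,  2.81641302e+01,  8.93525445e+01,  4.64486399e-04,
        6.25496957e+01, -6.04690682e+00]), 'joint_vel': array([ 0.03779727,  0.00983959, -0.02028987,  0.01185447,  0.05293381,
       -0.087604  ]), 'joint_efforts': array([ 2.31185200e-03, -6.18469048e+01, -2.61588264e+01, -3.67854602e-05,
        4.16558236e-03, -3.20662264e-05]), 'position': array([213.4882897 , 587.16769935, 249.71337808]), 'tcp_rot': array([-1.79934042e+02, -7.40127285e-03,  1.60011062e+02]), 'force': array([-0.64580035,  0.85803531,  0.4029251 ]), 'moment': array([-0.00012205, -0.01872533, -0.02680266]), 'gripper_force': 0.0, 'gripper_width': 85.04658683966271} 19.0
scene cam at [  14.26267715 -490.71241441  951.49971706]
stand 0.91 [334. 259.] [ 529. -254.  126.]
base_mark 0.82 [331. 260.] [ 525. -246.  121.]
base_mark 0.66 [330. 254.] [ 531. -236.  132.]
key_bar 0.53 [323. 270.] [ 493. -245.  110.]
key_bar 0.24 [318. 243.] [ 541. -192.  131.]
flask_cap 0.71 [224. 211.] [518. 146.  33.]
dish 0.72 [278. 224.] [594. -11.  18.]
marker 0.88 [358. 318.] [ 484. -371.   17.]
dropper 0.17 [324. 268.] [ 497. -243.  113.]
tweezers 0.38 [225. 211.] [522. 148.  31.]
side cam at [  532.63262968 -1250.10446016   575.34681539]
stand 0.85 [280. 251.] [ 565. -308.  115.]
base_mark 0.56 [280. 253.] [ 565. -305.  110.]
key_bar 0.53 [254. 243.] [ 498. -259.  115.]
flask 0.73 [266. 222.] [526. 122.  21.]
flask_cap 0.75 [268. 221.] [534. 122.  24.]
marker 0.83 [250. 305.] [ 492. -376.   -1.]
1.2
```

Run:
```python
import cv2,numpy as np
a=cv2.imread("pics/scene0.png")[150:350,180:400]; b=cv2.imread("pics/side0.png")[150:350,180:400]
cv2.imwrite("pics/a.png",cv2.resize(a,(770,600) if 0 else (660,600),interpolation=cv2.INTER_CUBIC))
cv2.imwrite("pics/b.png",cv2.resize(b,(660,600),interpolation=cv2.INTER_CUBIC))
```

```text
(no output)
```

View pics/a.png

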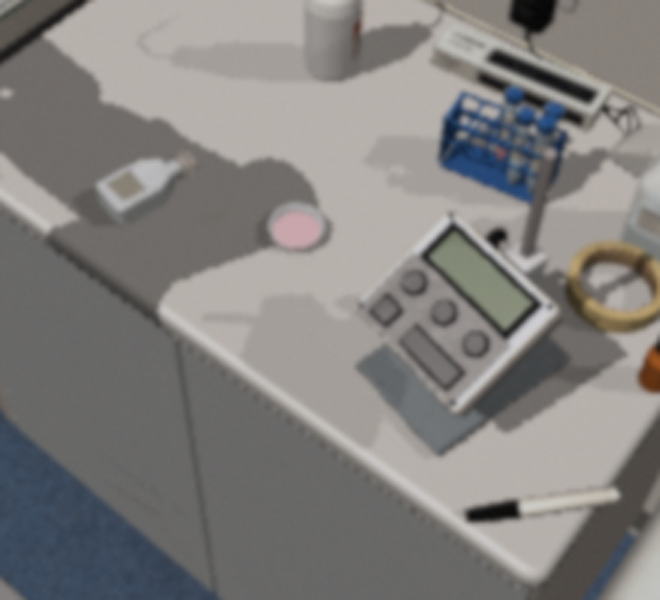

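View pics/b.png

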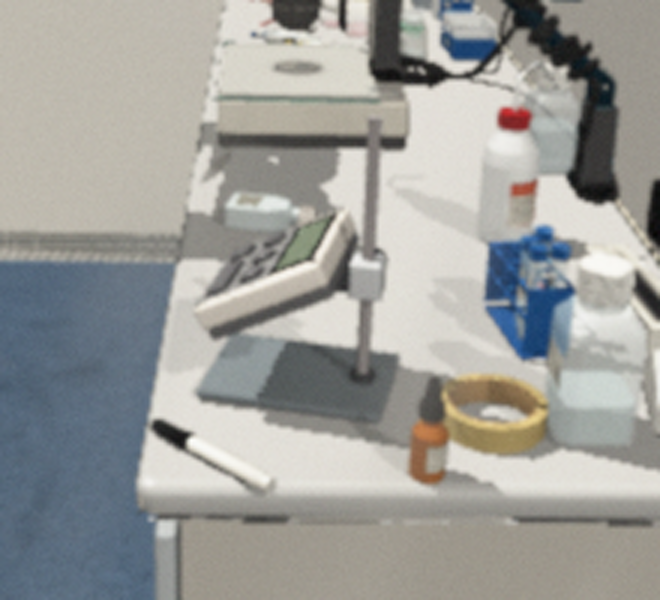

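Scene: the flask lies near pixel (225,212) with its cap to the right; the dish is at (279,226). The timer keys are: square (308,253), mid (328,254), bar (324,269), left (318,244), right (338,265). The side view also shows the marker and the dropper; the tweezers aren't visible. Next I'll look closer with the wrist camera.

```bash
cat > h.py <<'E'
from plant import env,eoat,planner,read_camera,get_calibration,models
import cv2,numpy as np
from scipy.spatial.transform import Rotation as Ro
def rot(rpy): return Ro.from_euler("xyz",rpy,degrees=True).as_matrix()
def rpy(R): return Ro.from_matrix(R).as_euler("xyz",degrees=True)
def shot(c,name=None):
    s=env.get_state(); im,d=read_camera(c); k=get_calibration(c)
    if c=="wrist":
        H=np.array(k["hand_eye"]); Rt=rot(s["tcp_rot"]); R=Rt@H[:3,:3]; o=s["position"]+Rt@H[:3,3]
    else:
        R=np.array(k["R"]).T; o=-R@np.array(k["t"])
    if name:
        cv2.imwrite(f"pics/{name}.png",im[:,:,::-1]); np.savez(f"pics/{name}.npz",d=d,R=R,o=o,im=im)
    return im,d,R,o,k
def px(u,v,d,R,o,k,w=1,plane=None):
    ray=np.array([(u-k["cx"])/k["fx"],(v-k["cy"])/k["fy"],1.])
    if plane is not None:
        r=R@ray; return o+r*(plane-o[2])/r[2]
    p=d[int(round(v))-w:int(round(v))+w+1,int(round(u))-w:int(round(u))+w+1]; p=p[p>0]
    return o+R@(ray*np.median(p))
E
python3 - <<'E'
from h import *
k=get_calibration("wrist"); print(k)
S=shot("scene")[1:]
for n,u,v in [("sq",308.3,253.3),("mid",327.7,254.3),("bar",324,269),("left",317.7,244),("right",338.3,265),("fl",223,213),("cap",241,203)]:
    print(n,np.round(px(u,v,*S)))
for p in [(480,120,330),(540,-200,420),(470,-190,420)]:
  for y in (-90,0,90,180):
    try:q=planner.inverse_kinematics(list(p),[180,0,y])
    except Exception as e:q=e
    print(p,y,None if q is None else np.round(q))
E
```

```text
{'fx': 351.6874548561993, 'fy': 351.6874548561993, 'cx': 281.8321562742579, 'cy': 207.9304129865145, 'hand_eye': array([[-1.44364078e-03, -9.63739304e-01, -2.66841657e-01,
         6.75492362e+01],
       [ 9.99998680e-01, -1.59018582e-03,  3.33102771e-04,
         4.68848435e-01],
       [-7.45352051e-04, -2.66840824e-01,  9.63740328e-01,
        -1.23907796e+02],
       [ 0.00000000e+00,  0.00000000e+00,  0.00000000e+00,
         1.00000000e+00]])}
sq [ 509. -186.  113.]
mid [ 528. -233.  130.]
bar [ 494. -246.  115.]
left [ 538. -194.  131.]
right [ 518. -272.  130.]
fl [511. 146.  31.]
cap [581. 133.  27.]
(480, 120, 330) -90 None
(480, 120, 330) 0 [  6.  13. 101.  -0.  67.  96.]
(480, 120, 330) 90 [  6.  13. 101.  -0.  67.   6.]
(480, 120, 330) 180 [  6.  13. 101.   0.  67. -84.]
(540, -200, 420) -90 [-27.  17.  81.  -0.  82. 153.]
(540, -200, 420) 0 [-27.  17.  81.  -0.  82.  63.]
(540, -200, 420) 90 [-27.  17.  81.   0.  82. -27.]
(540, -200, 420) 180 [ -27.   17.   81.    0.   82. -117.]
(470, -190, 420) -90 [-29.  10.  90.  -0.  79. 151.]
(470, -190, 420) 0 [-29.  10.  90.  -0.  79.  61.]
(470, -190, 420) 90 [-29.  10.  90.   0.  79. -29.]
(470, -190, 420) 180 [ -29.   10.   90.    0.   79. -119.]
```

Run:
```python
from h import *
env.goto([480,140,330],[180,0,180]); S=shot("wrist","wf")[1:]
for n in ["flask","flask_cap","tweezers","dish","dropper"]:
    for r in models.recognise("wrist",n)[:2]: print(n,round(r["score"],2),np.round(r["position"]),np.round(px(*r["position"],*S)))
env.goto([465,-215,400],[180,0,180]); S=shot("wrist","wt")[1:]
for n in ["stand","key_square","key_mid","key_bar","key_left","key_right","tweezers","marker","dropper"]:
    for r in models.recognise("wrist",n)[:2]: print(n,round(r["score"],2),np.round(r["position"]),np.round(px(*r["position"],*S)))
print(env.get_state()["clock"])
```

```text
flask 0.94 [288. 206.] [527. 149.  30.]
flask_cap 0.64 [287. 205.] [526. 147.  30.]
tweezers 0.81 [477. 165.] [481. 392.   3.]
stand 0.78 [264. 236.] [ 541. -234.  129.]
key_square 0.52 [305. 208.] [ 512. -185.  113.]
key_mid 0.66 [269. 227.] [ 531. -229.  128.]
key_bar 0.84 [257. 194.] [ 494. -243.  112.]
key_left 0.53 [301. 233.] [ 539. -191.  128.]
marker 0.84 [174. 175.] [ 489. -371.   16.]
dropper 0.44 [180. 283.] [ 663. -377.   15.]
5.3167
```

View pics/wf.png

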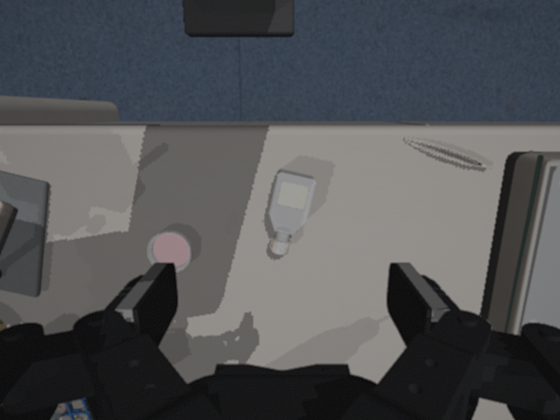

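View pics/wt.png

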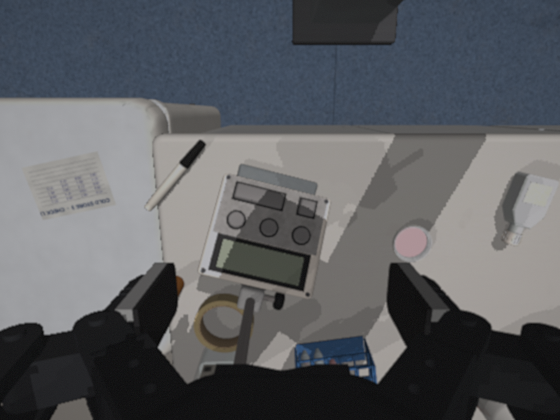

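Wrist views: keys at square (308,207), mid (269,227), bar (258,195), left (301,234), right (236,219). The flask runs from rear (297,172) to cap end (278,250). The tweezers are far off, at about (481,392).

Run:
```python
from h import *
from scipy.optimize import least_squares
z=np.load("pics/wt.npz"); k=get_calibration("wrist"); S=(z["d"],z["R"],z["o"],k)
K={"sq":(-43,40,308,207),"mid":(-8,0,269,227),"bar":(-43,-20,258,195),"left":(-8,40,301,234),"right":(-8,-40,236,219)}
# refine blob centres: key tops as dark blobs
g=cv2.cvtColor(z["im"],cv2.COLOR_RGB2GRAY)
cv2.imwrite("pics/wtc.png",cv2.resize(g[160:300,180:350],None,fx=4,fy=4,interpolation=cv2.INTER_CUBIC))
P=np.array([px(v[2],v[3],*S,w=2) for v in K.values()])
c,s=np.cos(np.radians(28)),np.sin(np.radians(28))
L=np.array([[a*c-6*s,b,a*s+6*c] for a,b,_,_ in K.values()])
f=lambda p:((rot([0,0,p[3]])@L.T).T+p[:3]-P).ravel()
r=least_squares(f,[530,-230,130,-14]); print(r.x); print(np.round(r.fun.reshape(-1,3),1))
# plane check from depth over the case
vv,uu=np.mgrid[190:270:2,215:320:2]
X=np.array([px(a,b,*S,w=0) for a,b in zip(uu.ravel(),vv.ravel())if S[0][b,a]>0])
n=rot([0,0,r.x[3]])@[-s,0,c]; h=(X-r.x[:3])@n; print("dist to face hist",np.histogram(h,bins=np.arange(-6,14,1)))
# flask: points above the table
z=np.load("pics/wf.npz"); S=(z["d"],z["R"],z["o"],k)
vv,uu=np.mgrid[160:262,255:330]
X=np.array([px(a,b,*S,w=0) for a,b in zip(uu.ravel(),vv.ravel()) if S[0][b,a]>0])
T=X[X[:,2]>12]; print(len(T),np.percentile(T[:,2],[5,50,95]))
body=T[(T[:,2]>24)]; m=cv2.minAreaRect(T[:,:2].astype(np.float32)); print(m)
mc=T[:,:2].mean(0); w,V=np.linalg.eigh(np.cov(T[:,:2].T)); a=V[:,1]*np.sign(V[0,1]); print(mc,np.degrees(np.arctan2(a[1],a[0])))
t=(T[:,:2]-mc)@a; y=(T[:,:2]-mc)@[-a[1],a[0]]; print(np.percentile(t,[.5,99.5]),np.percentile(y,[1,99]))
for lo in range(-60,90,10):
    q=(t>lo)&(t<lo+10)
    if q.sum()>5: print(lo,np.round(np.percentile(y[q],[3,97])),np.round(np.percentile(T[q,2],90)))
g=z["im"][150:270,240:345]; cv2.imwrite("pics/wfc.png",cv2.resize(g[:,:,::-1],None,fx=5,fy=5,interpolation=cv2.INTER_CUBIC))
```

```text
[ 540.12302754 -231.4574138   126.9113232   -13.95112976]
[[-0.5 -1.  -0. ]
 [-0.2 -0.3 -0.1]
 [ 0.2  1.1 -0.7]
 [ 0.4  0.5  0.5]
 [ 0.1 -0.4  0.2]]
dist to face hist (array([  0,   0,   6,   7,  31, 239, 616, 593, 172,  46,  45, 138, 136,
        41,   2,   0,   0,   0,   0]), array([-6, -5, -4, -3, -2, -1,  0,  1,  2,  3,  4,  5,  6,  7,  8,  9, 10,
       11, 12, 13]))
2646 [22.4440447  30.12308057 31.65674622]
((540.7266845703125, 147.62184143066406), (50.00381088256836, 107.7409439086914), 77.07710266113281)
[529.22340818 149.78477729] -12.968294389573439
[-42.0281678  63.4129421] [-24.03997325  24.5329494 ]
-50 [-21.  20.] 30.0
-40 [-23.  24.] 31.0
-30 [-23.  24.] 32.0
-20 [-23.  24.] 32.0
-10 [-23.  24.] 32.0
0 [-23.  24.] 31.0
10 [-22.  22.] 31.0
20 [-17.  17.] 31.0
30 [-11.  12.] 31.0
40 [-11.  11.] 28.0
50 [-12.  12.] 29.0
60 [-12.  11.] 29.0
```

View pics/wtc.png

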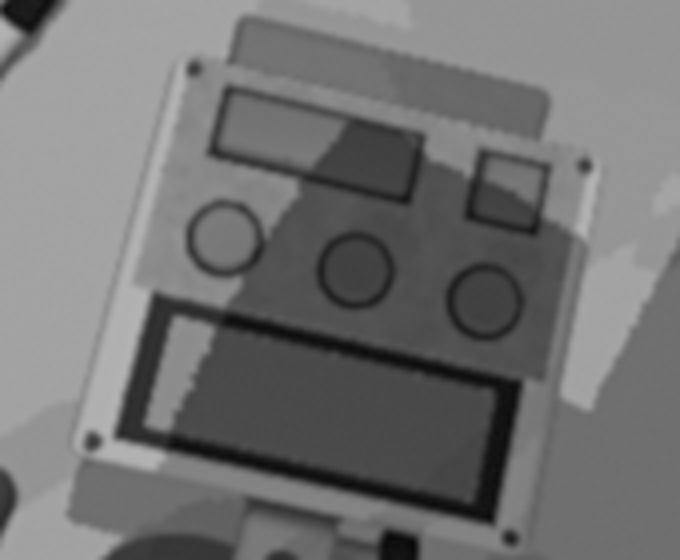

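View pics/wfc.png

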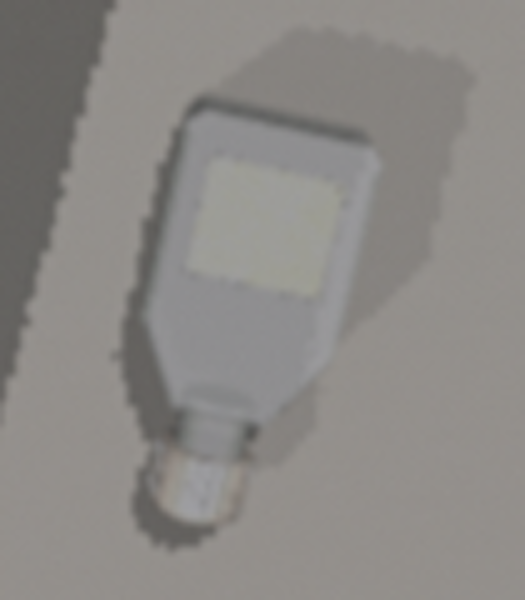

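```bash
cat >> h.py <<'E'
C=np.array([540.1,-231.5,126.9]); A=rot([0,0,-13.95]); c28,s28=np.cos(np.radians(28)),np.sin(np.radians(28))
U=A@[c28,0,s28]; Y=A@[0,1,0]; N=A@[-s28,0,c28]; RK=rpy(np.c_[-U,Y,-N])
def key(u,y):
    top=C+u*U+y*Y+6*N; tcp=lambda h: list(top+(h+env.tcp_to_tips)*N)
    env.goto(tcp(35),list(RK)); env.move_straight(tcp(12),velocity=60)
    env.hold(.2); f0=env.get_state()["force"]
    hit=env.move_straight(tcp(-12),velocity=12,f_stop=8)
    env.hold(.25); s=env.get_state()
    print("hit",hit,"tip above key top",np.round((s["position"]-top)@N-env.tcp_to_tips,2),"dF.n",np.round((s["force"]-f0)@N,1),"t",s["clock"])
    env.move_straight(tcp(15),velocity=60); env.hold(.1)
    return hit
E
python3 - <<'E'
from h import *
eoat.grab(); print(env.get_state()["gripper_width"],RK)
key(-43,40)
E
```

```text
0.0651847316713106 [180.    28.   166.05]Traceback (most recent call last):
  File "<stdin>", line 3, in <module>
  File "h.py", line 25, in key
    env.goto(tcp(35),list(RK)); env.move_straight(tcp(12),velocity=60)
    ~~~~~~~~^^^^^^^^^^^^^^^^^^
host.PlanningError: the arm cannot take that pose within its joint ranges
```

Run:
```python
from h import *
def ik(p,R):
    try: return planner.inverse_kinematics(list(p),list(rpy(R)))
    except Exception: return None
R0=np.c_[-U,Y,-N]
for tilt in (0,5,10,15,20,28):
  Rt=Ro.from_rotvec(np.radians(tilt)*Y).as_matrix() # check z
  for t in (Rt,Rt.T)[:1 if not tilt else 2]:
    z=(t@R0)[:,2]
    for sp in range(0,360,45):
      R=t@R0@rot([0,0,sp]); ok=[]
      for u,y in [(-43,40),(-8,0),(-43,-20)]:
        top=C+u*U+y*Y+6*N
        ok+= [ik(top-z*(19+h),R) for h in (0,35)]
      n=sum(q is not None for q in ok)
      if n: print(tilt,np.round(z,2),sp,[q is not None for q in ok],np.round(ok[0]) if ok[0] is not None else "")
# flask tilted
F=rot([0,0,-13])
for s in (0,180):
  for T in (0,10,20,25,30):
    R=F@Ro.from_euler("y",-T,degrees=True).as_matrix()@np.diag([-1,1,-1])@rot([0,0,s]); 
    print("flask",s,T,[None if (q:=ik((523,151,zz),R)) is None else np.round(q) for zz in (25,80)])
```

```text
0 [ 0.46 -0.11 -0.88] 0 [False, False, False, True, False, False] 
0 [ 0.46 -0.11 -0.88] 45 [True, True, True, True, True, True] [ -30.   27.  125.   84.    8. -143.]
0 [ 0.46 -0.11 -0.88] 90 [True, True, True, True, True, True] [-30.  27. 125.  84.   8. -98.]
0 [ 0.46 -0.11 -0.88] 135 [True, True, True, True, True, True] [-30.  27. 125.  84.   8. -53.]
0 [ 0.46 -0.11 -0.88] 180 [True, True, True, True, True, True] [-30.  27. 125.  84.   8.  -8.]
0 [ 0.46 -0.11 -0.88] 225 [True, True, True, True, True, True] [-30.  27. 125.  84.   8.  37.]
0 [ 0.46 -0.11 -0.88] 270 [True, True, True, True, True, True] [-30.  27. 125.  84.   8.  82.]
0 [ 0.46 -0.11 -0.88] 315 [True, True, False, False, True, True] [-30.  27. 125.  84.   8. 127.]
5 [ 0.38 -0.09 -0.92] 0 [True, True, True, True, True, True] [ -30.   27.  122.   35.   11. -139.]
5 [ 0.38 -0.09 -0.92] 45 [True, True, True, True, True, True] [-30.  27. 122.  35.  11. -94.]
5 [ 0.38 -0.09 -0.92] 90 [True, True, True, True, True, True] [-30.  27. 122.  35.  11. -49.]
5 [ 0.38 -0.09 -0.92] 135 [True, True, True, True, True, True] [-30.  27. 1
[... 6595 characters left out ...]
.,  35., 110.,   0.,  35., -68.])]
flask 0 10 [array([ 11.,  40., 116., -15.,  16., -52.]), array([ 11.,  34., 115., -10.,  23., -57.])]
flask 0 20 [None, array([ 13.,  33., 120., -44.,  12., -22.])]
flask 0 25 [array([ 14.,  40., 123., 242.,  13.,  53.]), None]
flask 0 30 [array([ 15.,  41., 125., 226.,  19.,  70.]), None]
flask 180 0 [array([  9.,  41., 111.,  -0.,  29., 112.]), array([  9.,  35., 110.,  -0.,  35., 112.])]
flask 180 10 [array([ 11.,  40., 116., -15.,  16., 128.]), array([ 11.,  34., 115., -10.,  23., 123.])]
flask 180 20 [None, None]
flask 180 25 [array([  14.,   40.,  123.,  242.,   13., -127.]), None]
flask 180 30 [array([  15.,   41.,  125.,  226.,   19., -110.]), None]
```

```bash
python3 - <<'E'
s=open("h.py").read()
s=s.replace("RK=rpy(np.c_[-U,Y,-N])","RK=rpy(Ro.from_rotvec(np.radians(12)*Y).as_matrix()@np.c_[-U,Y,-N])")
s=s.replace("tcp=lambda h: list(top+(h+env.tcp_to_tips)*N)","zt=rot(RK)[:,2]; tcp=lambda h: list(top-7*U+h*N-zt*env.tcp_to_tips)")
s=s.replace("(s[\"position\"]-top)@N-env.tcp_to_tips","(s[\"position\"]-np.array(tcp(0)))@N")
open("h.py","w").write(s)
E
python3 - <<'E'
from h import *
print(RK,rot(RK)[:,2])
key(-43,40); print(env.get_state()["q"].round())
S=shot("wrist","k1")
E
```

```text
[180.    16.   166.05] [ 0.26750784 -0.06644929 -0.9612617 ]
hit True tip above key top -2.95 dF.n 7.8 t 9.275
[ -29.   25.  119.   12.   20. -116.]
```

```bash
python3 - <<'E'
s=open("h.py").read()
s=s.replace('''    hit=env''','''    env.move_straight(tcp(-12),velocity=10,f_stop=2.2); print("first touch",np.round((env.get_state()["position"]-np.array(tcp(0)))@N,2))
    hit=env''').replace("f_stop=8","f_stop=7")
open("h.py","w").write(s)
E
python3 - <<'E'
from h import *
key(-43,40)
E
```

```text
first touch 0.32
hit True tip above key top -3.01 dF.n 10.6 t 12.8833
```

The first touch and the 3.3 mm further travel to a hard stop show the square key really went down. Now mid and bar.

Run:
```python
from h import *
key(-8,0); key(-43,-20)
F=rot([0,0,-13])
def RF(T): return rpy(F@Ro.from_euler("y",-T,degrees=True).as_matrix()@np.diag([-1,1,-1]))
for T in (-25,-10,0,5):
    for z in (27,77,150):
        q=planner.inverse_kinematics([523.4,151.1,z],list(RF(T))); print(T,z,None if q is None else q.round())
```

```text
first touch 0.35
hit True tip above key top -2.87 dF.n 8.5 t 16.525
first touch 0.48
hit True tip above key top -2.82 dF.n 10.8 t 20.125
-25 27 [  6.  47.  98.   9.  60. -77.]
-25 77 [  6.  42.  97.   9.  65. -77.]
-25 150 [  6.  37.  95.   8.  73. -75.]
-10 27 [  8.  42. 106.   5.  42. -74.]
-10 77 [  8.  38. 104.   5.  47. -73.]
-10 150 [  8.  32. 102.   4.  56. -72.]
0 27 [  9.  40. 111.  -0.  29. -68.]
0 77 [  9.  35. 110.   0.  35. -68.]
0 150 [  9.  29. 107.   0.  44. -68.]
5 27 [ 10.  40. 113.  -5.  22. -62.]
5 77 [ 10.  35. 112.  -4.  29. -64.]
5 150 [ 10.  28. 109.  -3.  38. -65.]
```

Run:
```python
from h import *
F=rot([0,0,-13]); P=[523.4,151.1]
def RF(T): return list(rpy(F@Ro.from_euler("y",-T,degrees=True).as_matrix()@np.diag([-1,1,-1])))
p=env.get_state()["position"]; env.move_straight(list(p+[0,0,90]),velocity=120)
env.goto(P+[200],RF(-25)); eoat.gripper_open()
print("touch down?",env.move_straight(P+[27],velocity=80,f_stop=8)); env.hold(.2)
eoat.grab(); s=env.get_state(); print(s["gripper_width"],s["gripper_force"],s["position"],s["clock"])
env.hold(.3); env.move_straight(P+[77],RF(5),velocity=20); env.hold(1.3)
s=env.get_state(); print(s["gripper_width"],s["position"],s["tcp_rot"],s["clock"])
shot("side","tilt"); im=cv2.imread("pics/tilt.png")[180:260,220:320]; cv2.imwrite("pics/tiltc.png",cv2.resize(im,None,fx=6,fy=6,interpolation=cv2.INTER_CUBIC))
```

```text
touch down? False
48.64670176070825 62.29716181755066 [523.61952612 151.05953918  27.2676783 ] 26.75
48.74207961309155 [523.39981461 151.09933984  76.99991865] [179.99914449   4.99985436 166.99749134] 31.0
```

View pics/tiltc.png

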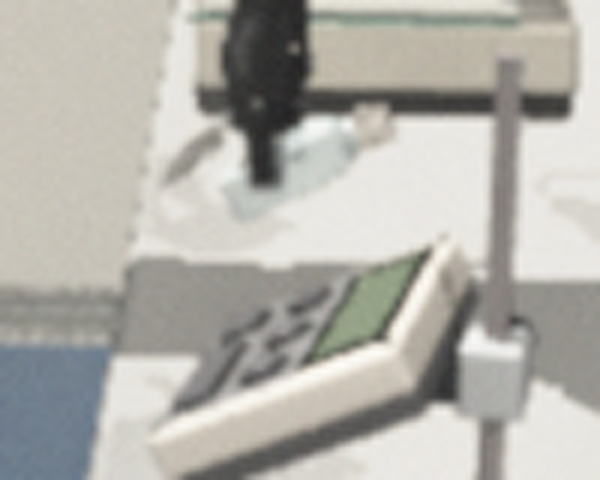

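The flask is held, tilted about 30° with its cap up (rear at crop (245,200), cap at (375,125)). Next I lay it down, release it and check.

Run:
```python
from h import *
F=rot([0,0,-13]); P=[523.4,151.1]
def RF(T): return list(rpy(F@Ro.from_euler("y",-T,degrees=True).as_matrix()@np.diag([-1,1,-1])))
env.move_straight(P+[35],RF(-25),velocity=18); env.hold(.2)
print("table",env.move_straight(P+[27],velocity=8,f_stop=6)); env.hold(.3); s=env.get_state(); print(s["position"],s["force"])
eoat.gripper_open(); env.hold(.3); env.move_straight(P+[110],velocity=60)
env.goto([480,140,330],[180,0,180]); S=shot("wrist","after")[1:]
for r in models.recognise("wrist","flask")[:1]: print(r,px(*r["position"],*S))
d,R,o,k=S
vv,uu=np.mgrid[160:262,255:330]
X=np.array([px(a,b,*S,w=0) for a,b in zip(uu.ravel(),vv.ravel()) if d[b,a]>0]); T=X[X[:,2]>12]
print(T[:,:2].mean(0),np.percentile(T[:,2],[5,50,95]),cv2.minAreaRect(T[:,:2].astype(np.float32)),env.get_state()["clock"])
a=np.array([.974,-.225]);t=(T[:,:2]-[529,150])@a
for lo in (-35,-15,5,15): q=(t>lo)&(t<lo+10); print(lo,np.median(T[q,2]))
```

```text
table False
[523.36221045 151.0745472   27.27113378] [ 0.1920384  -0.90681214  4.76456567]
{'position': [286.7, 207.6], 'score': 0.8} [528.53014523 146.49616524  30.43059749]
[529.13193048 149.32481876] [22.4361631  30.1240036  31.68271318] ((540.211181640625, 147.33465576171875), (50.20015335083008, 106.95541381835938), 76.98570251464844) 38.475
-35 30.352235035936587
-15 30.623629666663135
5 30.29488233300046
15 30.308309509372293
```

The flask is back flat, within 1 mm of where it lay. Final bar press, retreat and hand-in.

Run:
```python
from h import *
eoat.grab()
env.goto([465,-190,330],[180,0,166])
key(-43,-20)
p=env.get_state()["position"]; env.move_straight(list(p+[-20,0,110]),velocity=100); env.hold(.5)
s=env.get_state(); print(s["position"],s["force"],s["clock"])
print(env.hand_in())
```

```text
first touch 0.49
hit True tip above key top -2.85 dF.n 9.0 t 43.9833
[ 457.75819072 -236.63443036  250.06982209] [ 0.21812577 -0.289072    0.72320424] 46.3
the job is handed in; nothing more can be done
None
```

The job is handed in, but the interface gave no verdict: the keys were pressed in order to their stops, the square key twice; the flask was tilted about 30° and laid flat within about 1 mm of its start, the bar was pressed again, and the arm was clear at 46 s.

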